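Load a power-supply board into the test jig and hold the press frame down

ROBOT

A 6-joint arm with a two-finger parallel gripper is mounted at the origin on the work surface. World frame = base frame: x ahead of the robot, y to its left, z up, the work surface at z = 0. Lengths are in m, angles in rad, forces in N, time in s.
With the tool pointing down it reaches from about 0.375 to 0.975 m from the base axis. Payload 3.8 kg.
Tool frame: the origin (TCP) lies at the very end of the fingers, on their centre line; the grasp point (between the pads) lies 19 mm behind it; z points along the fingers, y is the line along which they close (so a half turn about z gives the same grasp; the last joint's range is limited). The gripper opens to 85 mm and grips with 20 to 120 N. Pads are 22 mm wide; open, the fingers measure 114 mm over their backs; the gripper's body (76 mm by 85 mm) begins 54 mm behind the grasp point. The pads swing forward as they close: fully open they stand 13 mm farther back than shut.
Start: joints at [-1.145, 0.264, 1.604, -0, 1.274, -0.037], TCP at [0.301, -0.604, 0.231] pointing down, gripper open.
Joint ranges: [-2.63, 2.63], [-0.94, 2.18], [0.31, 2.57], [-1.31, 4.45], [0, 2.66], [-2.55, 2.55]. Speed limits (rad/s): [2.57, 2.57, 3.14, 3.14, 3.14, 3.14].

INTERFACE

Orientations are given as a rotation vector (axis times angle).
In Python, from workcell import * gives the robot as it stands.
- The arm moves only by the shell command python3 -m crank 'ROWS' [OPENING] [FORCE]. ROWS is JSON, a list that holds one entry, the list of rows, each a list of 6 numbers: the shift along the tool's x, y, z in cm, then the turn, a rotation vector about the tool's x, y, z in rad. In form: [[[dx, dy, dz, ax, ay, az], ...]]. A call has 1 to 8 rows; each row shifts and turns the commanded pose from where the row before left it, along the tool's axes as they then stand; what a row does not reach is not made up. A row lasts 1/12 s, in which the tool goes at most 41.7 mm and 7.16 degrees, less where a joint would pass 70% of its speed; a pose out of reach is approached as far as the arm can. A call with a gripper value outside its range is refused whole. OPENING is the finger opening in cm, from 0 to 8.54, set as the call begins (- or left out, the last holds). The fingers move at their own pace and stop on an object; FORCE is the grip in N (left out, the last holds). Time passes only in rows, so rows that do not move let the fingers close. It gives the time, the measured TCP pose, the force, the opening and the grip force at its end, in the units of the state.
- read_state(): the state, without advancing time (a new reading comes with each control period).
- read_camera(name): name is "scene" or "top" or "wrist"; returns the picture (384x512x3 uint8, blue, green, red); there is no depth.
- camera_model(name): a dict with "camera_matrix" (3x3 intrinsics, pixels), "k1" (the pictures are not rectified: a ray, as slopes to the right and down, at radius r is drawn at 1 + k1 r^2 times it, then the intrinsics apply), "R" (3x3) and "t" (3): a world point X has camera coordinates R X + t. Camera axes: x right, y down, z forward; pixel columns grow to the right and rows downward; lengths in m; the calibration is good to about 2 mm. A picture is of the moment at which its call begins: read the wrist's pose just before it. camera_model takes no time and is no camera call; for the wrist camera it gives the pose at the moment of the call.
- finish_job(): hands the job in; it is judged then, once.
The state is a dict: "time": time; "q": joint angles; "joint_vel": joint speeds; "joint_torque": joint torques, N m; "tool_pos": TCP position; "tcp_rot": TCP orientation; "wrist_force": force on the tool from outside, world axes, zero at the start; "torque": the same for the moment, N m; "width": opening from 0.0 (shut) to 1.0 (fully open); "grip_force": force on a finger pad.
Only numpy, scipy, OpenCV 4.12 (cv2) and the standard library are available. Lean on these libraries where they do the work, as an engineer would, in place of code of your own. Each camera call takes 0.05 s, during which the arm holds its last target. There are 200 camera calls.

TASK

Set the oblong power-supply board (transformer in the middle) down into the test jig's nest, between the locating posts, its terminal block to the left as you face the jig from its handle side; place it, do not drop it. Then let go of it, swing the sprung press frame down by its handle bar right onto its stops, so that the board and nest are pushed 6 mm down onto the probes, and hold it there for the three-second test: there is no latch, so keep holding and finish while still holding the frame fully down. Leave the other things on the bench where they are.

Things in the scene. Friction and masses are not known exactly. Their poses are not given: they have to be found in the camera images.
- psu_board: Oblong green board, 60 (x) x 100 (y) x 2.4 mm, 0.16 kg, lying flat. Origin: centre of its underside. Mid-board a dark transformer with a yellow band, 32 (x) x 30 (y) mm, top 26.4 mm above the origin: grip it, closing along x (nothing beside it out to the long edges). Green terminal block 44 x 12 x 14 mm at y = +41 mm; two black capacitors, 13 mm wide, 22 tall, at x = +-14, y = -40.
- terminal_end (a point): Point on the psu_board's underside below its terminal block, 41 mm from the board's centre towards +y.
- jig: Grey bench test jig, fixed to the bench. Origin: on the bench under the nest's centre; z up, x from the handle side to the hinge side (away from the robot), y to the left as seen from the handle side. Enclosure from x = -62 to +97 mm, y = +-92 mm, top plate at 51 mm.
- nest_seat (a point): Centre of the black sprung nest's upper face, 66 mm above the bench (nest up), axes as the jig's: the board's underside centre belongs here. Around it six steel locating posts, 8 mm thick, 14 tall, top 6 mm tapered to 2.4, 1.5 mm clear of the seated board's edges: at x = +-35.5, y = +-36 and x = 0, y = +-55.5 mm. Nest frame 84 (x) x 124 (y) mm, window over the probes.
- nest_left (a point): Point on the nest's upper face, 41 mm left (jig +y) of nest_seat: the seated board's terminal_end belongs here.
- nest (a joint): How far the sprung nest is pressed down, m: 0 = up, about 0.006 when the press frame is on its stops with a board loaded. Springs: about 5 N before it moves, about 13 N at 6 mm.
- press_frame (a joint): Angle of the hinged frame of aluminium bars, rad: 1.5 = fully open (upright on the hinge side; its spring returns it there), 0 = level, on its stops. About 3 N at the handle brings it down, about 8 N holds it at 0 with a board loaded (some N more if the bar is pinched and must turn in the grip); no latch. Its four white pushers meet the board only in the last 0.11 rad.
- handle_bar (a point): Middle of the frame's black round handle bar, 14 mm thick, along the jig's y, 90 mm of it free to grip, 40 mm free gap to the frame's front cross bar. In the frame it lies 180 mm ahead of the hinge and 38.5 mm above it (184 mm away). Frame open: it stands on top, 248 mm above the bench; frame level: 104 mm above the bench, 100 mm in front of the nest's centre.
- frame_hinge (a point): Point on the press frame's hinge axis (along the jig's y), 80 mm behind the nest's centre, 65.5 mm above the bench.
- control_board: Bystander: square green board, 86 x 86 mm, low parts up to 16 mm, flat black chip in the middle. Origin under its centre.
- multimeter: Bystander: orange and black multimeter, 175 (x) x 85 (y) x 46 mm, origin under its centre.
- screwdriver: Bystander: screwdriver, 190 mm long along its x.
- parts_tray: Bystander: black parts tray, 90 x 130 x 25 mm, three compartments, origin under its centre.
Things that resemble listed ones, but are neither listed nor needed, are in the scene too. Leave any pink look-alike of the psu_board alone.

How it is judged:
By the outcome, as a careful person would: the job done as asked, in the order asked, and still so for the second after the job is handed in, while the arm keeps its last pose, push and grip.
It also fails if it takes over 61 s, if anything falls off the work surface, if the arm or the gripper's body presses on something with over 40 N, if the wrist force passes 120 N, or if a joint passes its speed limit or range.

## Working session

There is one attempt and no reset: what is moved stays moved. The work goes in short steps, Python scripts to look and compute and a shell command to move; the robot and the scene stay as the last step left them, time stands still between calls to the robot, and variables do not carry over. Pictures are saved under pics/ and viewed, at most 10 in all, crops included, and the job is handed in when it is done.

```bash
ls; mkdir -p pics
python3 - <<'E'
from workcell import *
import cv2,numpy as np
s=read_state();print(s['time'],s['tool_pos'],s['tcp_rot'],s['width'])
for n in("scene","top"):
    im=read_camera(n);cv2.imwrite(f"pics/{n}0.png",im)
    m=camera_model(n);print(n,m)
E
```

```text
pics
0.0 [ 0.30103887 -0.60331995  0.2299532 ] [-3.05573103e+00 -7.19925081e-01  6.61975242e-04] 1.0035409097146937
scene {'camera_matrix': array([[391.10618122,   0.        , 247.79430512],
       [  0.        , 391.10618122, 188.14567344],
       [  0.        ,   0.        ,   1.        ]]), 'k1': -0.02249352989398227, 'R': array([[-0.61334331,  0.78960237,  0.01838713],
       [ 0.41970838,  0.34556345, -0.83930375],
       [-0.66907015, -0.5070641 , -0.54335176]]), 't': array([ 0.34495396, -0.16918438,  1.72440228])}
top {'camera_matrix': array([[435.46277892,   0.        , 259.45920446],
       [  0.        , 435.46277892, 187.38863361],
       [  0.        ,   0.        ,   1.        ]]), 'k1': 0.05244822767675155, 'R': array([[ 0.01444721, -0.9998068 ,  0.01332818],
       [-0.99785155, -0.01526828, -0.06371149],
       [ 0.06390268, -0.01237909, -0.99787935]]), 't': array([-0.02271802,  0.55997679,  1.35744813])}
```

View pics/top0.png

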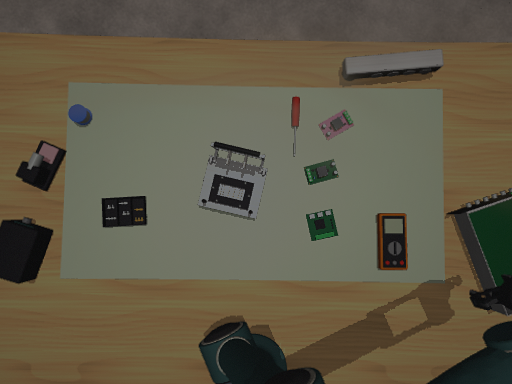

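View pics/scene0.png

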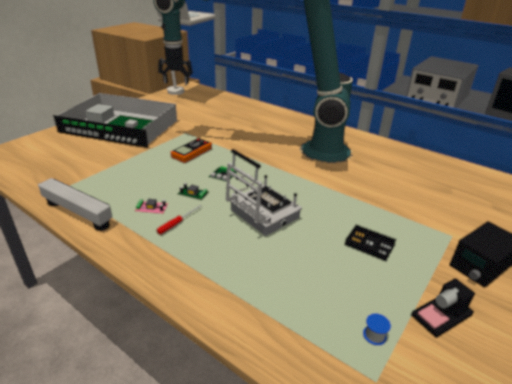

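The top view shows the psu_board near (322,172), the control board at (322,225), the pink look-alike at (337,124) and the jig at about (233,185) with its open frame's handle at the top (236,150). I'll enlarge that area next.

```bash
cat > h.py <<'E'
from workcell import *
import cv2,numpy as np
from scipy.spatial.transform import Rotation as Ro
def ray(m,u,v):
    K=m['camera_matrix'];d=np.array([(u-K[0,2])/K[0,0],(v-K[1,2])/K[1,1]]);p=d.copy()
    for _ in range(20): p=d/(1+m['k1']*(p@p))
    return m['R'].T@np.r_[p,1], -m['R'].T@m['t']
def pt(m,u,v,z):
    d,c=ray(m,u,v);return c+d*(z-c[2])/d[2]
def px(m,X):
    c=m['R']@np.array(X)+m['t'];p=c[:2]/c[2];p=p*(1+m['k1']*(p@p));K=m['camera_matrix']
    return np.array([K[0,0]*p[0]+K[0,2],K[1,1]*p[1]+K[1,2]])
E
python3 - <<'E'
from h import *
im=cv2.imread('pics/top0.png')
c=cv2.resize(im[130:230,190:350],None,fx=5,fy=5,interpolation=cv2.INTER_CUBIC);cv2.imwrite('pics/topc.png',c)
E
```

```text
(no output)
```

View pics/topc.png

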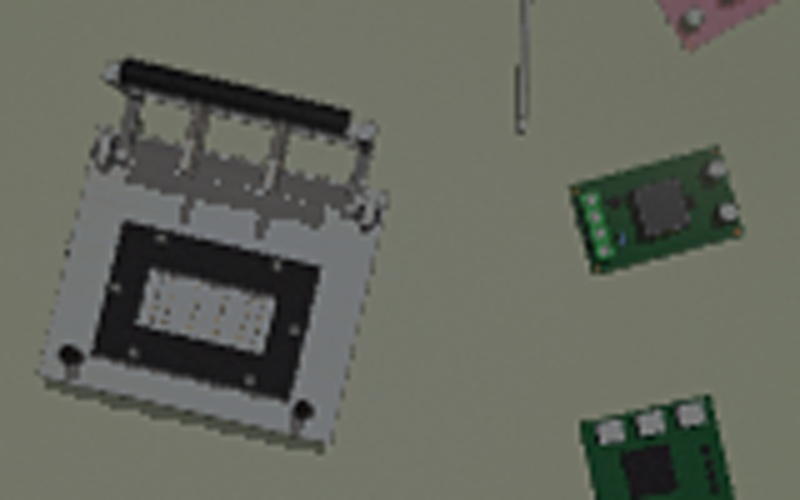

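The crop shows the psu_board's corners at crop px (572,187), (718,147), (743,233), (595,273), with its terminal block at the left. The nest's corners are at (122,222), (320,268), (292,400), (93,353).

Run:
```python
from h import *
m=camera_model('top')
f=lambda L,z:np.array([pt(m,190+(u-2)/5,130+(v-2)/5,z)[:2] for u,v in L])
for n,L,z in(('board',[(572,187),(718,147),(743,233),(595,273)],.0024),('nest',[(122,222),(320,268),(292,400),(93,353)],.066),('bar',[(122,70),(350,120)],.252)):
    P=f(L,z);c=P.mean(0);l=P[0]-P[1]+(P[3]-P[2] if len(P)>2 else 0)
    print(n,c.round(4),'ydir',np.degrees(np.arctan2(l[1],l[0])).round(1),'sides',[np.linalg.norm(P[i]-P[i-1]).round(3) for i in range(len(P))])
s=read_state();print(Ro.from_rotvec(s['tcp_rot']).as_matrix().round(3))
```

```text
board [ 0.615 -0.211] ydir 106.1 sides [np.float64(0.057), np.float64(0.097), np.float64(0.058), np.float64(0.098)]
nest [0.5426 0.0727] ydir 77.7 sides [np.float64(0.082), np.float64(0.124), np.float64(0.082), np.float64(0.124)]
bar [0.6466 0.0496] ydir 78.5 sides [np.float64(0.123), np.float64(0.123)]
[[ 0.895  0.446 -0.001]
 [ 0.446 -0.895  0.002]
 [ 0.    -0.002 -1.   ]]
```

```bash
R='[2.85,-1.32,0,0,0,0]'
python3 -m crank '[[[2.85,-1.32,0,0,0,0],[2.85,-1.32,0,0,0,0],[2.85,-1.32,0,0,0,0],[2.85,-1.32,0,0,0,0],[2.85,-1.32,0,0,0,0],[2.85,-1.32,0,0,0,0],[2.85,-1.32,0,0,0,0],[2.85,-1.32,0,0,0,0]]]' 8.5 40
python3 -m crank '[[[2.85,-1.32,0,0,0,0],[2.85,-1.32,0,0,0,0],[2.85,-1.32,0,0,0,0],[2.85,-1.32,0,0,0,0],[2.85,-1.32,0,0,0,0],[2.85,-1.32,0,0,0,0],[2.85,-1.32,0,0,0,0],[2.85,-1.32,0,0,0,0]]]'
python3 -m crank '[[[0,0,0,0,0,-0.1],[0,0,0,0,0,-0.1],[0,0,0,0,0,-0.1],[0,0,0,0,0,-0.1],[0,0,0,0,0,-0.1],[0,0,0,0,0,-0.1],[0,0,0,0,0,-0.1],[0,0,0,0,0,-0.1]]]'
python3 -m crank '[[[0,0,0,0,0,-0.1],[0,0,0,0,0,-0.1],[0,0,0,0,0,-0.1],[0,0,0,0,0,-0.1],[0,0,0,0,0,-0.1],[0,0,0,0,0,-0.09],[0,0,0,0,0,0],[0,0,0,0,0,0]]]'
python3 - <<'E'
from h import *
s=read_state();im=read_camera('wrist');cv2.imwrite('pics/w1.png',im)
m=camera_model('wrist');print(m['R'].round(3),m['t'].round(4))
print(s['time'],s['tool_pos'],s['q'].round(3) if hasattr(s['q'],'round') else s['q']);print(Ro.from_rotvec(s['tcp_rot']).as_matrix().round(3))
print('predicted board centre px',px(m,[.615,-.211,.0024]))
E
```

```text
time: 0.77
tool_pos: [0.4587, -0.4061, 0.2307]
tcp_rot: [-3.057, -0.72, 0.001]
wrist_force: [0.9, -1.7, 0.1]
width: 0.996
grip_force: 0.0
time: 1.43
tool_pos: [0.6155, -0.2099, 0.2307]
tcp_rot: [-3.057, -0.72, 0.001]
wrist_force: [0.7, 0.2, -1.1]
width: 0.995
grip_force: 0.0
time: 2.1
tool_pos: [0.6147, -0.2113, 0.2305]
tcp_rot: [-2.53, -1.86, 0.001]
wrist_force: [0.6, -1.2, 0.6]
width: 0.992
grip_force: 0.0
time: 2.77
tool_pos: [0.6148, -0.2113, 0.2307]
tcp_rot: [-1.89, -2.508, 0.0]
wrist_force: [-0.7, 0.4, 0.6]
width: 0.993
grip_force: 0.0
[[ 0.961  0.276  0.001]
 [ 0.266 -0.928  0.26 ]
 [ 0.072 -0.25  -0.966]] [-0.5342 -0.3938  0.2806]
2.7667 [ 0.61479882 -0.21131356  0.23072527] [-0.369  0.218  1.661  0.     1.263 -0.649]
[[-0.276  0.961 -0.001]
 [ 0.961  0.276  0.   ]
 [ 0.001 -0.001 -1.   ]]
predicted board centre px [261.90100426 163.74569757]
```

View pics/w1.png

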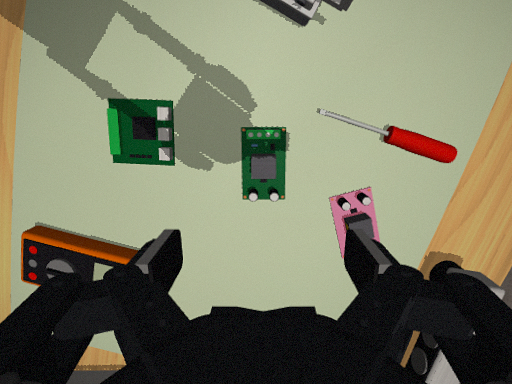

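The wrist view shows the board upright with corners at about (242,127) and (285,199), terminal block on top. That agrees with the predicted centre (262,164). I'll refine it with a colour segmentation.

Run:
```python
from h import *
im=cv2.imread('pics/w1.png');m=camera_model('wrist')
h=cv2.cvtColor(im,cv2.COLOR_BGR2HSV);M=cv2.inRange(h,(45,90,30),(90,255,255));B=np.zeros_like(M);B[115:212,228:300]=M[115:212,228:300]
B=cv2.morphologyEx(B,cv2.MORPH_CLOSE,np.ones((9,9)))
cs,_=cv2.findContours(B,cv2.RETR_EXTERNAL,2);c=max(cs,key=cv2.contourArea).reshape(-1,2).astype(float)
P=np.array([pt(m,u,v,.0024)[:2] for u,v in c],np.float32)*1000
r=cv2.minAreaRect(P);print(r)
s=read_state();R=Ro.from_rotvec(s['tcp_rot']).as_matrix()
print('tool delta cm',R.T@(np.r_[np.array(r[0])/1000,0]-s['tool_pos']*np.array([1,1,0]))*100, 'tool y deg',np.degrees(np.arctan2(R[1,1],R[0,1])))
```

```text
((616.7099609375, -210.3557891845703), (59.144466400146484, 98.30464935302734), 16.003297805786133)
tool delta cm [ 4.02502311e-02  2.06590807e-01 -1.14956386e-04] tool y deg 16.014608197466764
```

```bash
python3 -m crank '[[[0.04,0.2,3,0,0,0],[0,0,3,0,0,0],[0,0,3,0,0,0],[0,0,3,0,0,0],[0,0,3,0,0,0],[0,0,3,0,0,0],[0,0,1.5,0,0,0],[0,0,1,0,0,0]]]' 6
python3 -m crank '[[[0,0,0.7,0,0,0],[0,0,0.7,0,0,0],[0,0,0.65,0,0,0],[0,0,0,0,0,0],[0,0,0,0,0,0]]]'
python3 -m crank '[[[0,0,0,0,0,0],[0,0,0,0,0,0],[0,0,0,0,0,0],[0,0,0,0,0,0],[0,0,0,0,0,0],[0,0,0,0,0,0],[0,0,0,0,0,0],[0,0,0,0,0,0]]]' 2.5 40
```

```text
time: 3.48
tool_pos: [0.6146, -0.2096, 0.0228]
tcp_rot: [-1.886, -2.506, 0.002]
wrist_force: [-0.6, 0.3, -0.0]
width: 0.703
grip_force: 0.0
time: 3.9
tool_pos: [0.6174, -0.2107, 0.0064]
tcp_rot: [1.887, 2.511, 0.0]
wrist_force: [-0.2, -0.1, -1.5]
width: 0.703
grip_force: 0.0
time: 4.57
tool_pos: [0.6177, -0.2109, 0.007]
tcp_rot: [1.886, 2.51, 0.001]
wrist_force: [-0.4, 0.6, 5.9]
width: 0.363
grip_force: 42.9
```

```bash
python3 -m crank '[[[0,0,-0.5,0,0,0],[0,0,-1,0,0,0],[0,0,-2,0,0,0],[0,0,-3,0,0,0],[0,0,-3,0,0,0],[0,0,-3,0,0,0],[0,0,-2,0,0,0],[0,0,-1.5,0,0,0]]]'
python3 -m crank '[[[0,0,0,0,0,0.05],[0,0,0,0,0,0.09],[0,0,0,0,0,0.09],[0,0,0,0,0,0.09],[0,0,0,0,0,0.09],[0,0,0,0,0,0.084],[0,0,0,0,0,0],[0,0,0,0,0,0]]]'
python3 -m crank '[[[0,-1,0,0,0,0],[0,-2,0,0,0,0],[0,-2.5,0,0,0,0],[0,-2.5,0,0,0,0],[0,-2.5,0,0,0,0],[0,-2,0,0,0,0],[0,-1,0,0,0,0],[0,0,0,0,0,0]]]'
python3 -m crank '[[[1,0,0,0,0,0],[2,0,0,0,0,0],[2.5,0,0,0,0,0],[2.5,0,0,0,0,0],[2.5,0,0,0,0,0],[2.5,0,0,0,0,0],[1,0,0,0,0,0],[0,0,0,0,0,0]]]'
python3 - <<'E'
from h import *
s=read_state();im=read_camera('wrist');cv2.imwrite('pics/w2.png',im)
m=camera_model('wrist')
R=Ro.from_rotvec(s['tcp_rot']).as_matrix()
print(s['time'],s['tool_pos'],np.degrees(np.arctan2(R[1,1],R[0,1])),s['wrist_force'],s['width'])
print(R.T@(np.array([.5426,.0727,.15])-s['tool_pos'])*100)
print('nest centre px',px(m,[.5426,.0727,.066]))
E
```

```text
time: 5.23
tool_pos: [0.6179, -0.2107, 0.1692]
tcp_rot: [1.885, 2.509, 0.002]
wrist_force: [-0.4, -0.3, -1.7]
width: 0.36
grip_force: 42.0
time: 5.9
tool_pos: [0.6165, -0.2103, 0.1657]
tcp_rot: [-2.441, -1.976, 0.0]
wrist_force: [0.2, 1.1, -1.7]
width: 0.36
grip_force: 42.0
time: 6.57
tool_pos: [0.4824, -0.1813, 0.1655]
tcp_rot: [-2.442, -1.974, 0.001]
wrist_force: [0.4, 0.4, -3.3]
width: 0.361
grip_force: 42.0
time: 7.23
tool_pos: [0.5159, -0.0428, 0.166]
tcp_rot: [2.44, 1.978, 0.002]
wrist_force: [-1.5, 0.9, -2.5]
width: 0.367
grip_force: 42.0
7.2333 [ 0.51593129 -0.04279433  0.16601447] -11.937831378691508 [-1.46697848  0.85979599 -2.45650296] 0.36660062092727774
[11.8498846   0.21871426  1.6120245 ]
nest centre px [263.84513629  46.82173534]
```

View pics/w2.png

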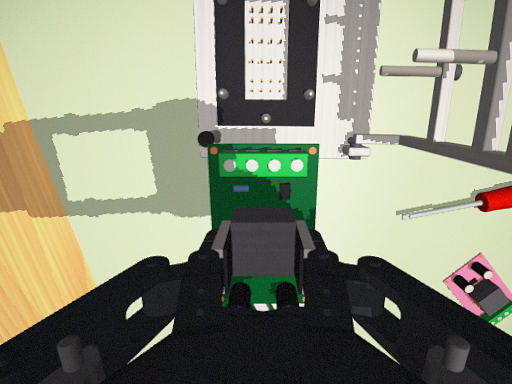

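The wrist view shows the held board gripped squarely, its front edge at row 145 from (208) to (317). The nest lies ahead, with near posts at about (222,95), (311,95) and (265,118). I'll overlay the predictions on an enlarged crop.

Run:
```python
from h import *
im=cv2.imread('pics/w2.png');m=camera_model('wrist');s=read_state();p=s['tool_pos'];R=Ro.from_rotvec(s['tcp_rot']).as_matrix()
f=3.5;c=cv2.resize(im[0:170,190:335],None,fx=f,fy=f,interpolation=cv2.INTER_CUBIC)
c=cv2.convertScaleAbs(c,alpha=1.5)
a=np.radians(-12.3);J=np.array([[np.cos(a),-np.sin(a)],[np.sin(a),np.cos(a)]]);n=np.array([.5426,.0727])
def dr(X,col,l):
    u=px(m,X);q=((u-[190,0]+.5)*f).astype(int);cv2.drawMarker(c,tuple(map(int,q)),col,cv2.MARKER_CROSS,11,1);print(l,u.round(1))
for x,y in((-35.5,-36),(35.5,-36),(-35.5,36),(35.5,36),(0,-55.5)): dr(np.r_[n+J@[x/1e3,y/1e3],.080],(0,0,255),('post',x,y))
for x,y in((-42,-62),(42,-62)): dr(np.r_[n+J@[x/1e3,y/1e3],.066],(255,0,255),('nest',x,y))
for x,y in((-.03,.05),(.03,.05)): dr(p+R@[y,x,.007-.0024],(0,255,255),('board',x,y))
cv2.imwrite('pics/w2c.png',c)
```

```text
('post', -35.5, -36) [218.9  91.4]
('post', 35.5, -36) [308.4  92. ]
('post', -35.5, 36) [216.2  -9.7]
('post', 35.5, 36) [312.2  -9. ]
('post', 0, -55.5) [263.5 116.8]
('nest', -42, -62) [214.8 124.2]
('nest', 42, -62) [311.9 124.8]
('board', -0.03, 0.05) [204.4 146. ]
('board', 0.03, 0.05) [316.4 145.9]
```

View pics/w2c.png

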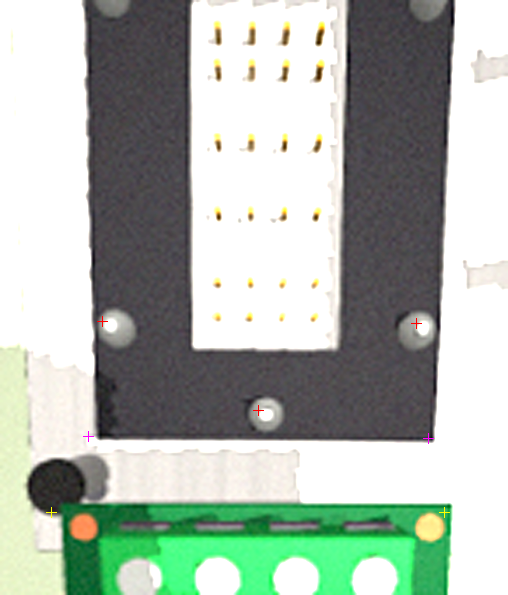

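```bash
python3 -m crank '[[[1,0.27,0,0,0,0],[2,0,0,0,0,0],[2.5,0,0,0,0,0],[2.5,0,0,0,0,0],[2,0,0,0,0,0],[1.2,0,0,0,0,0],[0.47,0,0,0,0,0],[0,0,0,0,0,0]]]'
python3 -m crank '[[[0,0,1,0,0,0],[0,0,1.5,0,0,0],[0,0,1.5,0,0,0],[0,0,1.5,0,0,0],[0,0,1,0,0,0],[0,0,0.5,0,0,0],[0,0,0,0,0,0],[0,0,0,0,0,0]]]'
python3 - <<'E'
from h import *
s=read_state();im=read_camera('wrist');cv2.imwrite('pics/w3.png',im)
m=camera_model('wrist');p=s['tool_pos']
R=Ro.from_rotvec(s['tcp_rot']).as_matrix()
print(s['time'],p,np.degrees(np.arctan2(R[1,1],R[0,1])),s['wrist_force'],s['width'])
print(R.T@(np.array([.5426,.0727,.073])-p)*100)
f=4;x0,y0,x1,y1=165,90,365,235;c=cv2.resize(im[y0:y1,x0:x1],None,fx=f,fy=f,interpolation=cv2.INTER_CUBIC)
c=cv2.convertScaleAbs(c,alpha=1.5)
a=np.radians(-12);J=np.array([[np.cos(a),-np.sin(a)],[np.sin(a),np.cos(a)]]);n=np.array([.5426,.0727])
def dr(X,col,l):
    u=px(m,X);q=((u-[x0,y0]+.5)*f).astype(int);cv2.drawMarker(c,tuple(map(int,q)),col,cv2.MARKER_CROSS,11,1);print(l,q)
for x,y in((-35.5,-36),(35.5,-36),(-35.5,36),(35.5,36),(0,55.5)): dr(np.r_[n+J@[x/1e3,y/1e3],.080],(0,0,255),('post',x,y))
for x,y in((-.03,.05),(.03,.05)): dr(p+R@[y,x,.007-.0024],(0,255,255),('board',x,y))
cv2.imwrite('pics/w3c.png',c)
E
```

```text
time: 7.95
tool_pos: [0.5419, 0.0686, 0.1657]
tcp_rot: [2.443, 1.975, -0.0]
wrist_force: [0.4, -0.5, -2.4]
width: 0.366
grip_force: 41.9
time: 8.62
tool_pos: [0.5416, 0.0678, 0.0957]
tcp_rot: [-2.445, -1.973, 0.0]
wrist_force: [0.4, 0.2, -1.2]
width: 0.365
grip_force: 41.9
8.6167 [0.54160654 0.06782225 0.09572512] -12.182998169424186 [ 0.39429586  0.18950168 -1.24037864] 0.3645433921499121
[ 0.49815863 -0.00535236  2.27242514]
('post', -35.5, -36) [165 717]
('post', 35.5, -36) [598 716]
('post', -35.5, 36) [137 281]
('post', 35.5, 36) [621 280]
('post', 0, 55.5) [378 144]
('board', -0.03, 0.05) [156 227]
('board', 0.03, 0.05) [602 227]
```

View pics/w3c.png

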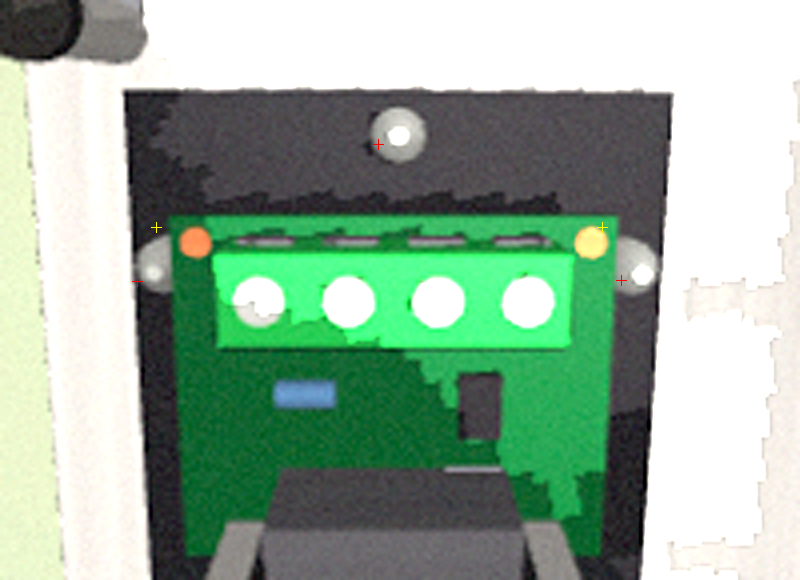

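Crop shows post tips at (153,272), (642,272), (399,135) and the board's far corners at (170,216), (618,216). Compared with the predictions, the board has to go 4.7 mm left and 0.6 mm towards the hinge.

```bash
python3 -m crank '[[[0.25,0.06,0,0,0,0],[0.21,0,0,0,0,0],[0,0,0,0,0,0],[0,0,0,0,0,0]]]'
python3 -m crank '[[[0,0,0.4,0,0,0],[0,0,0.4,0,0,0],[0,0,0.2,0,0,0],[0,0,0,0,0,0],[0,0,0,0,0,0]]]'
python3 -m crank '[[[0,0,0.2,0,0,0],[0,0,0.2,0,0,0],[0,0,0.2,0,0,0],[0,0,0,0,0,0],[0,0,0,0,0,0]]]'
python3 - <<'E'
from h import *
s=read_state();im=read_camera('wrist')
p=s['tool_pos'];R=Ro.from_rotvec(s['tcp_rot']).as_matrix()
print(p,R.T@(np.array([.5426,.0727,.073])-p)*100,s['wrist_force'],s['torque'])
c=cv2.resize(im[90:235,165:365],None,fx=4,fy=4,interpolation=cv2.INTER_CUBIC)
cv2.imwrite('pics/w4c.png',cv2.convertScaleAbs(c,alpha=1.5))
E
```

```text
time: 9.0
tool_pos: [0.5436, 0.073, 0.0964]
tcp_rot: [2.443, 1.974, 0.001]
wrist_force: [0.2, -0.5, -1.6]
width: 0.366
grip_force: 41.9
time: 9.42
tool_pos: [0.5427, 0.0726, 0.0852]
tcp_rot: [-2.444, -1.974, 0.001]
wrist_force: [1.1, 0.2, -1.7]
width: 0.361
grip_force: 41.9
time: 9.83
tool_pos: [0.5429, 0.0727, 0.0796]
tcp_rot: [-2.444, -1.974, 0.001]
wrist_force: [0.2, 0.5, -2.1]
width: 0.366
grip_force: 41.9
[0.5429321  0.07265865 0.07955526] [-0.00286977 -0.03303159  0.65554161] [ 0.17901891  0.51087695 -2.08300302] [-0.0009177   0.0064685  -0.01131511]
```

View pics/w4c.png

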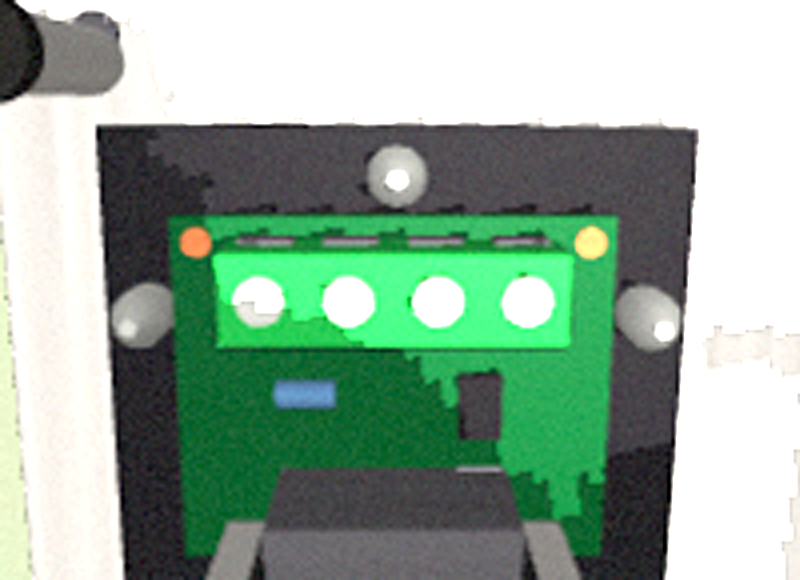

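The board sits freely between the posts, which show at (135,320), (655,325) and (398,175) with even gaps. Next I lower the last 6.5 mm gently.

```bash
python3 -m crank '[[[0,0,0.2,0,0,0],[0,0,0.2,0,0,0],[0,0,0.1,0,0,0],[0,0,0,0,0,0]]]'
python3 -m crank '[[[0,0,0.1,0,0,0],[0,0,0,0,0,0],[0,0,0,0,0,0]]]'
python3 -m crank '[[[0,0,0.05,0,0,0],[0,0,0,0,0,0],[0,0,0,0,0,0]]]'
```

```text
time: 10.22
tool_pos: [0.5428, 0.0727, 0.0743]
tcp_rot: [-2.444, -1.974, 0.001]
wrist_force: [-0.8, -0.6, -2.1]
width: 0.363
grip_force: 41.9
time: 10.47
tool_pos: [0.5431, 0.0727, 0.0738]
tcp_rot: [-2.444, -1.974, 0.0]
wrist_force: [0.4, -0.4, -1.7]
width: 0.365
grip_force: 41.9
time: 10.72
tool_pos: [0.5431, 0.0727, 0.0733]
tcp_rot: [2.444, 1.974, -0.0]
wrist_force: [-0.4, -0.3, -1.9]
width: 0.364
grip_force: 41.9
```

```bash
for i in 1 2 3; do python3 -m crank '[[[0,0,0.05,0,0,0],[0,0,0,0,0,0],[0,0,0,0,0,0]]]' | egrep 'pos|force'; done
```

```text
tool_pos: [0.5433, 0.0727, 0.073]
wrist_force: [-0.5, 0.8, -0.2]
grip_force: 42.1
tool_pos: [0.5433, 0.0727, 0.0728]
wrist_force: [-1.2, 0.4, 4.0]
grip_force: 42.6
tool_pos: [0.5433, 0.0727, 0.072]
wrist_force: [-1.2, 0.6, 3.5]
grip_force: 42.7
```

```bash
python3 -m crank '[[[0,0,0,0,0,0],[0,0,0,0,0,0],[0,0,0,0,0,0],[0,0,0,0,0,0],[0,0,0,0,0,0]]]' 4.6
python3 -m crank '[[[0,0,-0.5,0,0,0],[0,0,-1,0,0,0],[0,0,-2,0,0,0],[0,0,-3,0,0,0],[0,0,-3,0,0,0],[0,0,-3,0,0,0],[0,0,-3,0,0,0],[0,0,-3,0,0,0]]]'
python3 -m crank '[[[0,0,-2.5,0,0,0],[0,0,-1.5,0,0,0],[0,0,-0.5,0,0,0],[0,0,0,0,0,0],[0,0,0,0,0,0]]]'
python3 - <<'E'
from h import *
s=read_state();p=s['tool_pos'];R=Ro.from_rotvec(s['tcp_rot']).as_matrix()
print(s['q'],'to handle',R.T@(np.array([.6464,.0499,.229])-p)*100)
im=read_camera('wrist');m=camera_model('wrist');print('handle px',px(m,[.6464,.0499,.248]),px(m,[.6464-.0095,.0499-.0439,.248]),px(m,[.6464+.0095,.0499+.0439,.248]))
im2=read_camera('top')
cv2.imwrite('pics/w5.png',np.vstack([im[:, :],cv2.resize(im2[130:226,180:308],(512,384))[:216]]))
E
```

```text
time: 11.88
tool_pos: [0.5431, 0.0727, 0.0715]
tcp_rot: [-2.444, -1.974, 0.0]
wrist_force: [-0.1, -0.4, 0.8]
width: 0.533
grip_force: 0.0
time: 12.55
tool_pos: [0.5431, 0.0727, 0.2595]
tcp_rot: [2.443, 1.973, 0.002]
wrist_force: [-0.5, -0.0, -0.2]
width: 0.542
grip_force: 0.0
time: 12.97
tool_pos: [0.5428, 0.0726, 0.3015]
tcp_rot: [-2.444, -1.974, 0.0]
wrist_force: [-0.7, -0.8, -0.9]
width: 0.539
grip_force: 0.0
[ 8.75479156e-02 -1.43234459e-02  1.78642411e+00  5.91586154e-06
  1.36980513e+00  2.99556435e-01] to handle [-0.04167344 10.61143289  7.2433604 ]
handle px [401.54100364 206.02455756] [393.7861225  259.01877167] [409.61458213 146.60720482]
```

View pics/w5.png

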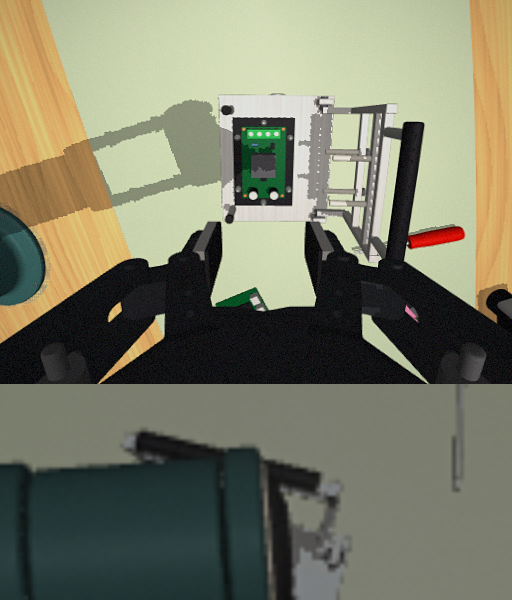

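The board sits between the posts with its terminal block to the left. The handle bar, seen at about (403,206), matches the prediction (401.5,206). I'll move over it and grip it.

```bash
python3 -m crank '[[[0,1,0,0,0,0],[0,2,0,0,0,0],[0,2.5,0,0,0,0],[0,2.5,0,0,0,0],[0,1.7,0,0,0,0],[0,0.8,0,0,0,0],[0,0.2,0,0,0,0],[0,0,0,0,0,0]]]' 5
python3 -m crank '[[[0,0,1,0,0,0],[0,0,1.5,0,0,0],[0,0,1.5,0,0,0],[0,0,1.5,0,0,0],[0,0,1,0,0,0],[0,0,0.5,0,0,0],[0,0,0.2,0,0,0],[0,0,0,0,0,0]]]'
python3 -m crank '[[[0,0,0,0,0,0],[0,0,0,0,0,0],[0,0,0,0,0,0],[0,0,0,0,0,0],[0,0,0,0,0,0],[0,0,0,0,0,0],[0,0,0,0,0,0],[0,0,0,0,0,0]]]' 0.8 35
python3 - <<'E'
from h import *
s=read_state();p=s['tool_pos'];R=Ro.from_rotvec(s['tcp_rot']).as_matrix()
h=np.array([.5431,.0727,.0655]);ex=R[:,1];a0=1.5;pp=None;off=p-(h+ex*.08+np.r_[0,0,0]);print('TCP rel hinge x,z',off@ex,off[2],'y',off@R[:,0])
for i in range(0,17):
    a=1.5-1.5*i/16;x=-.18*np.cos(a)+.0385*np.sin(a);z=.18*np.sin(a)+.0385*np.cos(a)
    if pp: print(i,round(a,3),'dy %.2f dz %.2f cm'%((x-pp[0])*100,-(z-pp[1])*100))
    pp=(x,z)
E
```

```text
time: 13.73
tool_pos: [0.6476, 0.05, 0.3004]
tcp_rot: [-2.443, -1.973, 0.003]
wrist_force: [-0.4, 0.3, 0.4]
width: 0.586
grip_force: 0.0
time: 14.4
tool_pos: [0.6473, 0.0503, 0.2296]
tcp_rot: [-2.444, -1.974, 0.001]
wrist_force: [0.3, 0.2, 1.2]
width: 0.585
grip_force: 0.0
time: 15.07
tool_pos: [0.6476, 0.0503, 0.231]
tcp_rot: [-2.444, -1.974, -0.001]
wrist_force: [-4.8, 0.5, 5.7]
width: 0.152
grip_force: 34.2
TCP rel hinge x,z 0.026852395763654932 0.16553419557601115 y 0.0001923811053547385
1 1.406 dy -1.72 dz -0.16 cm
2 1.312 dy -1.73 dz 0.00 cm
3 1.219 dy -1.72 dz 0.16 cm
4 1.125 dy -1.69 dz 0.32 cm
5 1.031 dy -1.66 dz 0.48 cm
6 0.938 dy -1.60 dz 0.63 cm
7 0.844 dy -1.54 dz 0.78 cm
8 0.75 dy -1.46 dz 0.92 cm
9 0.656 dy -1.37 dz 1.05 cm
10 0.562 dy -1.26 dz 1.18 cm
11 0.469 dy -1.15 dz 1.29 cm
12 0.375 dy -1.02 dz 1.39 cm
13 0.281 dy -0.89 dz 1.48 cm
14 0.188 dy -0.74 dz 1.56 cm
15 0.094 dy -0.59 dz 1.62 cm
16 0.0 dy -0.44 dz 1.67 cm
```

```bash
python3 -m crank '[[[0,-0.86,-0.1,0,0,0],[0,-0.86,-0.06,0,0,0],[0,-0.86,-0.02,0,0,0],[0,-0.87,0.02,0,0,0],[0,-0.86,0.06,0,0,0],[0,-0.86,0.1,0,0,0],[0,-0.85,0.14,0,0,0],[0,-0.84,0.18,0,0,0]]]'
```

```text
time: 15.73
tool_pos: [0.5805, 0.0651, 0.2274]
tcp_rot: [2.443, 1.973, 0.003]
wrist_force: [3.6, 1.0, 5.5]
width: 0.145
grip_force: 36.9
```

```bash
python3 -m crank '[[[0,-0.83,0.22,0,0,0],[0,-0.83,0.26,0,0,0],[0,-0.8,0.3,0,0,0],[0,-0.8,0.33,0,0,0],[0,-0.77,0.37,0,0,0],[0,-0.77,0.41,0,0,0],[0,-0.74,0.44,0,0,0],[0,-0.72,0.48,0,0,0]]]'
python3 -m crank '[[[0,-0.69,0.51,0,0,0],[0,-0.68,0.54,0,0,0],[0,-0.64,0.58,0,0,0],[0,-0.62,0.6,0,0,0],[0,-0.59,0.63,0,0,0],[0,-0.56,0.66,0,0,0],[0,-0.52,0.69,0,0,0],[0,-0.5,0.7,0,0,0]]]'
python3 - <<'E'
from h import *
s=read_state();p=s['tool_pos'];R=Ro.from_rotvec(s['tcp_rot']).as_matrix()
h=np.array([.5431,.0727,.0655]);ex=R[:,1];o=p-(h+ex*.08);x,z=o@ex,o[2]+.0167
print(x,z,np.hypot(x,z),'y',o@R[:,0],'ang',np.arctan2(z,-x)-np.arctan2(.0385,.18))
E
```

```text
time: 16.4
tool_pos: [0.5188, 0.0783, 0.198]
tcp_rot: [-2.444, -1.974, -0.001]
wrist_force: [3.1, 3.4, 2.1]
width: 0.149
grip_force: 37.8
time: 17.07
tool_pos: [0.4722, 0.0882, 0.1489]
tcp_rot: [-2.444, -1.974, -0.001]
wrist_force: [3.7, 3.4, 1.9]
width: 0.148
grip_force: 38.3
-0.1525425273785708 0.10006778570436412 0.182435699343129 y 0.00029886357501320216 ang 0.3698671764080089
```

```bash
python3 -m crank '[[[0,-0.46,0.73,0,0,0],[0,-0.43,0.75,0,0,0],[0,-0.39,0.77,0,0,0],[0,-0.35,0.79,0,0,0],[0,-0.21,0.53,0,0,0],[0,-0.2,0.54,0,0,0],[0,-0.18,0.55,0,0,0],[0,0,0,0,0,0]]]'
python3 -m crank '[[[0,-0.1,0.3,0,0,0],[0,-0.1,0.3,0,0,0],[0,-0.09,0.3,0,0,0],[0,-0.06,0.3,0,0,0],[0,-0.05,0.3,0,0,0],[0,0,0,0,0,0]]]'
python3 - <<'E'
from h import *
s=read_state();p=s['tool_pos'];R=Ro.from_rotvec(s['tcp_rot']).as_matrix()
h=np.array([.5431,.0727,.0655]);ex=R[:,1];o=p-(h+ex*.08);x,z=o@ex,o[2]+.0167
print(x,z,np.hypot(x,z),'y',o@R[:,0],'ang',np.arctan2(z,-x)-np.arctan2(.0385,.18))
E
```

```text
time: 17.73
tool_pos: [0.4504, 0.0929, 0.1018]
tcp_rot: [-2.444, -1.974, -0.001]
wrist_force: [4.4, 4.5, 4.4]
width: 0.151
grip_force: 39.6
time: 18.23
tool_pos: [0.4466, 0.0937, 0.0875]
tcp_rot: [-2.444, -1.973, -0.0]
wrist_force: [3.2, 3.9, 5.7]
width: 0.147
grip_force: 40.3
-0.17880966445519225 0.03871196218604441 0.18295221266459769 y 0.00018424129965631688 ang 0.002493780836213183
```

```bash
for i in 1 2 3; do python3 -m crank '[[[0,0,0.1,0,0,0],[0,0,0,0,0,0],[0,0,0,0,0,0],[0,0,0,0,0,0]]]' | egrep 'pos|force'; done
```

```text
tool_pos: [0.4464, 0.0937, 0.0869]
wrist_force: [1.4, 5.5, 6.8]
grip_force: 40.3
tool_pos: [0.4462, 0.0938, 0.0858]
wrist_force: [1.0, 4.3, 6.0]
grip_force: 40.4
tool_pos: [0.4459, 0.0938, 0.0848]
wrist_force: [0.2, 4.7, 6.4]
grip_force: 40.4
```

```bash
for i in 1 2 3 4; do python3 -m crank '[[[0,0,0.1,0,0,0],[0,0,0,0,0,0],[0,0,0,0,0,0],[0,0,0,0,0,0]]]' | egrep 'pos|wrist'; done
```

```text
tool_pos: [0.4457, 0.0939, 0.0838]
wrist_force: [-0.8, 4.8, 8.0]
tool_pos: [0.4455, 0.0939, 0.0827]
wrist_force: [-0.9, 5.4, 7.0]
tool_pos: [0.4454, 0.0939, 0.0821]
wrist_force: [-2.3, 5.1, 11.3]
tool_pos: [0.4453, 0.094, 0.0816]
wrist_force: [-5.7, 5.5, 15.2]
```

```bash
for i in 1 2; do python3 -m crank '[[[0,-0.03,0.1,0,0,0],[0,0,0,0,0,0],[0,0,0,0,0,0],[0,0,0,0,0,0]]]' | egrep 'time|pos|wrist'; done
python3 - <<'E'
from h import *
s=read_state();p=s['tool_pos'];im=read_camera('wrist');m=camera_model('wrist');im2=read_camera('scene');ms=camera_model('scene')
print(s['wrist_force'],p)
R=Ro.from_rotvec(s['tcp_rot']).as_matrix();n=np.array([.5431,.0727,0])
J=lambda x,y,z:n+R[:,1]*x+R[:,0]*y+np.r_[0,0,z]
c=px(ms,J(0,0,.08)).astype(int);print(c)
a=im2[c[1]-45:c[1]+45,c[0]-60:c[0]+60];a=cv2.resize(a,None,fx=3.3,fy=3.3,interpolation=cv2.INTER_CUBIC)
b=cv2.resize(im,(400,300));o=np.zeros((600,800,3),np.uint8);o[:300,:400]=b;o[:a.shape[0],400:400+a.shape[1]]=a[:,:400]
u=px(m,J(0,0,.08)).astype(int);print(u)
x0=max(0,min(312,u[0]-100));y0=max(0,min(309,u[1]-37));d=cv2.resize(im[y0:y0+75,x0:x0+200],(800,300),interpolation=cv2.INTER_CUBIC);o[300:]=d
cv2.imwrite('pics/f.png',o)
E
```

```text
time: 20.9
tool_pos: [0.4452, 0.094, 0.0812]
wrist_force: [-6.2, 4.4, 19.9]
time: 21.23
tool_pos: [0.4452, 0.094, 0.0807]
wrist_force: [-8.3, 3.9, 22.4]
[-8.25334885  3.88057752 22.42108315] [0.44519123 0.09400947 0.08073039]
[269 193]
[433 234]
```

View pics/f.png

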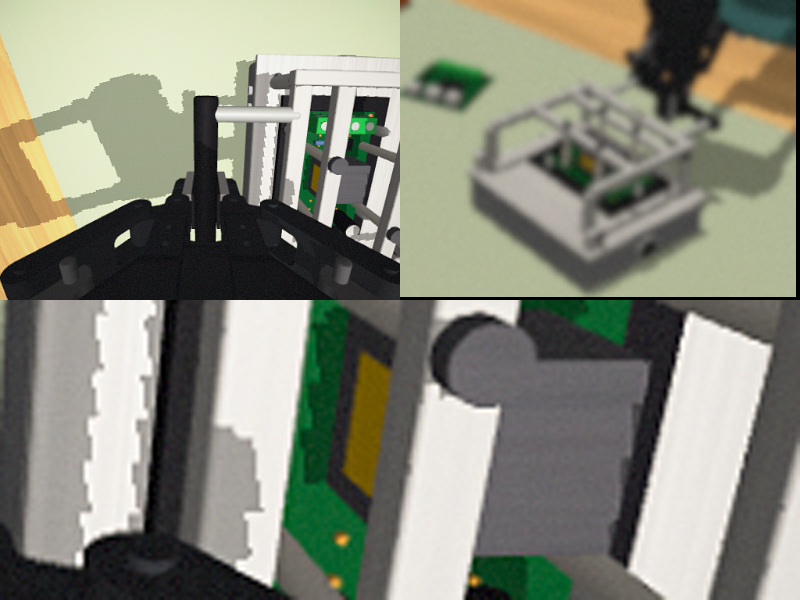

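The composite shows the frame lying level over the board with the pushers down on it. The wrist part has the bar in the grip, its far end at about row 124 of the full picture. Holding for the test, I'll check the bar's height numerically.

```bash
python3 -m crank '[[[0,0,0,0,0,0],[0,0,0,0,0,0],[0,0,0,0,0,0],[0,0,0,0,0,0],[0,0,0,0,0,0],[0,0,0,0,0,0],[0,0,0,0,0,0],[0,0,0,0,0,0]]]' 0.8 45
python3 - <<'E'
from h import *
s=read_state();im=read_camera('wrist');m=camera_model('wrist');R=Ro.from_rotvec(s['tcp_rot']).as_matrix();n=np.array([.5431,.0727,0])
J=lambda x,y,z:n+R[:,1]*x+R[:,0]*y+np.r_[0,0,z]
# bar width in px vs height (axis -0.1, y=0.05) 
g=cv2.cvtColor(im,cv2.COLOR_BGR2GRAY).astype(int)
for r in(132,165,180):
    d=np.where(g[r,235:290]<45)[0]+235;print(r,'dark',d.min(),d.max(),len(d))
for a in(0,.03,.06):
    x=.08-.18*np.cos(a)+.0385*np.sin(a);z=.0655+.18*np.sin(a)+.0385*np.cos(a)
    print(a,[(px(m,J(x-.007,y,z)).round(1),px(m,J(x+.007,y,z)).round(1)) for y in(.04,.055)],'left frame/bar end',px(m,J(x,.0615,z)).round(1))
E
```

```text
time: 22.0
tool_pos: [0.4452, 0.094, 0.0807]
tcp_rot: [-2.443, -1.972, 0.002]
wrist_force: [-6.6, 2.8, 22.4]
width: 0.148
grip_force: 43.7
132 dark 248 278 30
165 dark 249 277 27
180 dark 249 277 27
0 [(array([244.5, 175.9]), array([276. , 175.9])), (array([244. , 141.9]), array([276.5, 141.8]))] left frame/bar end [260.2 126.5]
0.03 [(array([246.6, 178.6]), array([279.5, 178.6])), (array([246.1, 143.1]), array([280.1, 143.1]))] left frame/bar end [263.1 127. ]
0.06 [(array([249.3, 181.6]), array([283.7, 181.6])), (array([248.8, 144.5]), array([284.4, 144.5]))] left frame/bar end [266.7 127.6]
```

```bash
for i in 1 2 3 4 5 6; do python3 -m crank '[[[0,0,0,0,0,0],[0,0,0,0,0,0],[0,0,0,0,0,0],[0,0,0,0,0,0],[0,0,0,0,0,0],[0,0,0,0,0,0],[0,0,0,0,0,0],[0,0,0,0,0,0]]]' | egrep 'time|pos|wrist'; done
python3 -c "
from workcell import *
print(finish_job())"
```

```text
time: 22.72
tool_pos: [0.4452, 0.094, 0.0807]
wrist_force: [-7.9, 3.3, 22.9]
time: 23.38
tool_pos: [0.4452, 0.094, 0.0807]
wrist_force: [-7.4, 3.9, 22.7]
time: 24.05
tool_pos: [0.4452, 0.094, 0.0807]
wrist_force: [-6.5, 3.6, 23.0]
time: 24.72
tool_pos: [0.4452, 0.094, 0.0808]
wrist_force: [-7.9, 4.0, 22.9]
time: 25.38
tool_pos: [0.4452, 0.094, 0.0807]
wrist_force: [-8.3, 4.2, 23.0]
time: 26.05
tool_pos: [0.4452, 0.094, 0.0807]
wrist_force: [-5.9, 4.4, 23.1]
the job is handed in; nothing more can be done
None
```

The board is in the nest with its terminal block to the left, and the press frame was held on its stops at about 23 N for over 4 s; I handed the job in at 26 s still holding (the stops are judged from force and camera, as the joint angles can't be read directly).

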